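Tip the brass plugs into the deburring hopper

ROBOT

A 6-joint arm with a two-finger parallel gripper is mounted at the origin on the work surface. World frame = base frame: x ahead of the robot, y to its left, z up, the work surface at z = 0. Lengths are in m, angles in rad, forces in N, time in s.
With the tool pointing down it reaches from about 0.275 to 0.85 m from the base axis. Payload 19 kg.
Tool frame: the origin (TCP) lies midway between the tips of the shut fingers; the grasp point (between the pads) lies 19 mm behind it; z points along the fingers, y is the line along which they close (so a half turn about z gives the same grasp; the last joint's range is limited). The gripper opens to 85 mm and grips with 20 to 120 N. Pads are 22 mm wide; open, the fingers measure 114 mm over their backs; the gripper's body (76 mm by 85 mm) begins 54 mm behind the grasp point. The pads swing forward as they close: fully open they stand 13 mm farther back than shut.
Start: joints at [-1.263, 0.15, 1.437, -0, 1.554, -0.134], TCP at [0.246, -0.52, 0.231] pointing down, gripper open.
Joint ranges: [-2.8, 2.8], [-0.68, 2.1], [0.12, 2.68], [-1.39, 4.53], [0.16, 2.79], [-2.81, 2.81]. Speed limits (rad/s): [1.89, 1.89, 2.22, 3.01, 3.01, 3.01].

INTERFACE

Orientations are given as a rotation vector (axis times angle).
In Python, from workcell import env gives the robot as it stands. The module is installed in compiled form; this text tells all that it offers.
- The arm moves only by the shell command python3 -m jog 'ROWS' [OPENING]. ROWS is a JSON object of lists of equal length, an entry for each row: "linear": the shift along the world's x, y, z in mm, a list of three; "angular": the turn, a rotation vector about the world's x, y, z in degrees, a list of three. A call has 1 to 5 rows; each row shifts and turns the commanded pose from where the row before left it; what a row does not reach is not made up. A row lasts 1/8 s, in which the tool goes at most 62.5 mm and 10.7 degrees, less where a joint would pass 70% of its speed; a pose out of reach is approached as far as the arm can. A call is refused whole if a number of a shift passes 62.5 or a number of a turn 10.7, either way. A call with a gripper value outside its range is refused whole. OPENING is the opening, from -1 (shut) to 1 (fully open), set as the call begins (- or left out, the last holds). The fingers move at their own pace and stop on an object; the grip force is fixed at half the most. Time passes only in rows, so rows that do not move let the fingers close. It gives the time, the measured TCP pose, the force, the opening and the grip force at its end, in the units of the state.
- env.get_obs(): the state, without advancing time (a new reading comes with each control period).
- env.snapshot(name): name is "scene" or "top" or "wrist"; returns the picture (384x512x3 uint8, red, green, blue); there is no depth.
- env.calibration(name): a dict with "K" (3x3 intrinsics, pixels), "R" (3x3) and "t" (3): a world point X has camera coordinates R X + t; the wrist camera has in their place "T_tool_cam" (4x4, takes a point from camera to tool coordinates, whose origin is the TCP and whose axes are the flange's). Camera axes: x right, y down, z forward; pixel columns grow to the right and rows downward; lengths in m; the calibration is good to about 2 mm. The wrist camera is an equidistant fisheye: a pixel r from the principal point sees the ray r / f radians off the axis. A picture is of the moment at which its call begins: read the wrist's pose just before it. calibration takes no time and is no camera call.
- env.hand_in(): hands the job in; it is judged then, once.
Trained networks look in the newest picture that a camera, given by its name, has taken for a name from the list of things; names that differ only in an ending like _2 or _b are one class to them, and where a whole thing is asked for, a point or a joint stands for the part that bears it (a point fixed in the world has none). Each returns a list of dicts, best first, with "p" (0 to 1); they miss things now and then, are a little off and sometimes report something else, mostly with a low value. They report only what shows in the picture. A call takes as long as a camera call. They do not tell look-alikes from the thing itself.
- env.masks_of(camera, label): "pixels" (384x512 bool, what is visible of it).
- env.tip_of(camera, label): "position" ([x, y, z] in m, in the coordinates of the camera as it stood for that picture, good to about 4 mm: a listed point, or the origin of a listed thing).
The state is a dict: "t": time; "joint_positions": joint angles; "joint_vel": joint speeds; "joint_torque": joint torques, N m; "position": TCP position; "ee_rot": TCP orientation; "contact_force": force on the tool from outside, world axes, zero at the start; "torque": the same for the moment, N m; "opening": finger opening in m; "grasp_force": force on a finger pad.
Only numpy, scipy, OpenCV 4.12 (cv2) and the standard library are available. Lean on these libraries where they do the work, as an engineer would, in place of code of your own. Each camera call takes 0.05 s, during which the arm holds its last target. There are 200 camera calls.

TASK

Two trays of pipe plugs stand on the workshop bench. Pick up the blue tray, the one with the two brass plugs and not the orange one with steel plugs, by its black bar handle and tip both plugs out of its open end into the round steel hopper of the deburring machine, then set the empty tray down upright on the bench and let go.

Things in the scene. Friction and masses are not known exactly. Their poses are not given: they have to be found in the camera images.
- tray: Blue plastic tray, 140 (x) by 106 (y) mm, 0.3 kg. Origin: centre of underside, z up. Floor 4 mm; walls 40 mm high on the long sides and the +x end. The -x end is open, no lip, and roughly faces the robot. Black bar handle across the middle, along y: 14 mm thick, 16 high, centre 90 mm above the origin, 94 mm free between uprights. Plugs slide out at 25 to 40 degrees of tilt; 60 is ample.
- plug_a: Solid brass pipe plug, 130 g: hexagonal head 39 mm across corners and 14 mm thick at the bottom, round 24 mm boss on top, 30 mm high in all. It starts upright, loose on the floor of the blue tray. Origin: centre of the underside of the hexagon; z runs out through the boss.
- plug_b: Solid brass pipe plug, 130 g: hexagonal head 39 mm across corners and 14 mm thick at the bottom, round 24 mm boss on top, 30 mm high in all. It starts upright, loose on the floor of the blue tray. Origin: centre of the underside of the hexagon; z runs out through the boss. Same as plug_a.
- hopper: Fixed round open steel hopper, flaring upward on a green square base (170 mm square): mouth 200 mm outer diameter (192 mm inside), rim 130 mm above the bench, inner floor 39 mm above the bench and about 136 mm across. Origin: on the hopper's axis at bench height; z up.
Not all that is in view belongs to the job. What is meant by the tray is not brown or green, and is the larger of those in its own colour.

How it is judged:
By the outcome, as a careful person would: the job done as asked, in the order asked, and still so for the second after the job is handed in, with the robot touching nothing.
It also fails if it takes over 58 s, if anything falls off the work surface, if the arm or the gripper's body presses on something with over 40 N, if the wrist force passes 120 N, or if a joint passes its speed limit or range.

## Working session

There is one attempt and no reset: what is moved stays moved. The work goes in short steps, Python scripts to look and compute and a shell command to move; the robot and the scene stay as the last step left them, time stands still between calls to the robot, and variables do not carry over. Pictures are saved under pics/ and viewed, at most 10 in all, crops included, and the job is handed in when it is done.

```bash
mkdir -p pics
cat > h.py <<'E'
import numpy as np, cv2
from scipy.spatial.transform import Rotation as Ro
from workcell import env
def save(n,im): cv2.imwrite('pics/'+n+'.png',cv2.cvtColor(im,cv2.COLOR_RGB2BGR))
def cam(name):
    c=env.calibration(name)
    return c['K'],np.array(c['R']),np.array(c['t'])
def world(name,p):
    K,R,t=cam(name); return R.T@(np.array(p)-t)
def proj(name,X):
    K,R,t=cam(name); q=K@(R@np.array(X)+t); return q[:2]/q[2]
def onplane(name,uv,z):
    K,R,t=cam(name); d=R.T@np.linalg.inv(K)@np.array([uv[0],uv[1],1.]); o=-R.T@t
    return o+d*(z-o[2])/d[2]
E
python3 - <<'E'
from h import *
np.set_printoptions(precision=3,suppress=True)
a=env.snapshot('scene');b=env.snapshot('top')
save('both',np.hstack([cv2.resize(a,(400,300)),cv2.resize(b,(400,300))]))
save('scene',a);save('top',b)
for c in('scene','top'):
  for l in('tray','plug_a','hopper'):
    for d in env.tip_of(c,l): 
        w=world(c,d['position']); print(c,l,round(d['p'],2),w,proj(c,w))
    for d in env.masks_of(c,l):
        v,u=np.nonzero(d['pixels']); print('  mask',c,l,round(d['p'],2),len(u),u.mean(),v.mean(),u.min(),u.max(),v.min(),v.max())
print(env.get_obs())
E
```

```text
scene tray 0.85 [0.588 0.327 0.001] [345.164 215.122]
scene tray 0.74 [0.678 0.123 0.002] [274.14  266.089]
scene tray 0.69 [ 0.377  0.32  -0.001] [315.641 149.726]
scene tray 0.56 [ 0.417  0.497 -0.002] [382.515 149.606]
scene tray 0.28 [ 0.528 -0.244 -0.004] [107.155 242.662]
  mask scene tray 0.96 1280 274.8453125 265.42265625 255 296 241 289
  mask scene tray 0.9 2105 316.3482185273159 145.73396674584322 289 344 118 176
  mask scene tray 0.89 2023 351.1522491349481 213.44686109738012 325 379 184 240
scene plug_a 0.64 [0.573 0.305 0.002] [334.857 211.284]
scene plug_a 0.45 [0.594 0.357 0.003] [357.99  214.277]
  mask scene plug_a 0.63 203 338.09852216748766 210.17733990147784 331 346 202 218
  mask scene plug_a 0.63 225 357.4888888888889 211.1688888888889 349 366 203 219
scene hopper 0.74 [ 0.528 -0.246  0.   ] [105.682 241.972]
  mask scene hopper 0.65 8446 94.1311863604073 228.02166706133082 40 143 177 280
top tray 0.81 [0.416 0.5   0.002] [100.483 246.014]
top tray 0.68 [ 0.38   0.319 -0.001] [170.339 259.617]
top tray 0.65 [ 0.589  0.329 -0.001] [168.898 179.877]
top tray 0.65
[... 531 characters left out ...]
9 180 181 190
  mask top plug_a 0.53 88 158.67045454545453 180.67045454545453 153 165 176 185
top hopper 0.56 [ 0.526 -0.249 -0.004] [388.437 202.156]
  mask top hopper 0.66 6810 401.0016152716593 195.25785609397946 356 450 151 237
{'t': 0.7, 'joint_positions': array([-1.263,  0.15 ,  1.437,  0.   ,  1.554, -0.134]), 'joint_vel': array([ 0.001,  0.   , -0.001,  0.001, -0.002, -0.   ]), 'joint_torque': array([  0.   , -71.267, -57.099,  -0.   ,   0.002,  -0.   ]), 'position': array([ 0.246, -0.52 ,  0.231]), 'ee_rot': array([-3.065, -0.688, -0.   ]), 'contact_force': array([ 0.595, -0.272,  0.352]), 'torque': array([ 0.001,  0.035, -0.021]), 'grasp_force': 0.0, 'opening': 0.08560936867228253}
```

View pics/scene.png

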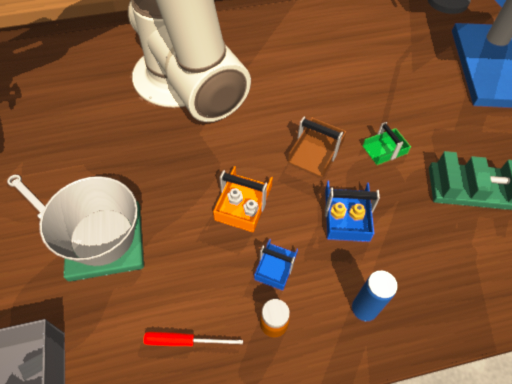

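View pics/top.png

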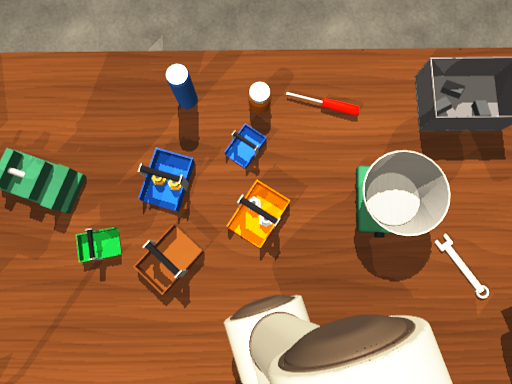

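Run:
```python
from h import *
from scipy.optimize import least_squares
np.set_printoptions(precision=4,suppress=True)
ims={c:cv2.cvtColor(cv2.imread(f'pics/{c}.png'),cv2.COLOR_BGR2RGB) for c in('scene','top')}
box={'scene':(315,175,70,75),'top':(130,140,75,80)}
ends={}
for c,(x,y,w,h) in box.items():
    g=ims[c][y:y+h,x:x+w].max(2)<45
    n,l,s,_=cv2.connectedComponentsWithStats(g.astype(np.uint8))
    best=[]
    for i in range(1,n):
        if s[i,4]<40: continue
        v,u=np.nonzero(l==i); (cx,cy),(a,b),an=cv2.minAreaRect(np.c_[u,v].astype(np.float32)); best.append((s[i,4],cx+x,cy+y,a,b,an))
    print(c,best)
# hopper rim: circle fit? plane check: mask centroid; tray outline rectangle fit using mask pixels at z
up=[]
tiles=[]
T=np.array([0.588,0.328]);
def pts(x,y,yaw):
    R=Ro.from_euler('z',yaw).as_matrix(); f=lambda p:R@np.array(p)+[x,y,0]
    return f
for yaw in (-14,):
    f=pts(*T,np.radians(yaw))
    for c,(x,y,w,h) in box.items():
        S=5; im=cv2.resize(ims[c][y:y+h,x:x+w],None,fx=S,fy=S,interpolation=cv2.INTER_CUBIC)
        def line(P,col):
            q=np.array([(proj(c,f(p))-[x,y]+.5)*S for p in P]).astype(int); cv2.polylines(im,[q],False,col,1)
        for z in(0,.04): line([(-.07,-.053,z),(.07,-.053,z),(.07,.053,z),(-.07,.053,z),(-.07,-.053,z)],(255,0,0) if z else (0,255,0))
        line([(0,-.047,.09),(0,.047,.09)],(255,0,255))
        tiles.append(cv2.copyMakeBorder(im,0,400-im.shape[0],0,380-im.shape[1],0))
save('ov1',np.hstack(tiles))
```

```text
scene [(np.int32(68), 354.53242111206055, 196.35161972045898, 41.04872512817383, 2.4469432830810547, 2.8624048233032227)]
top []
```

View pics/ov1.png

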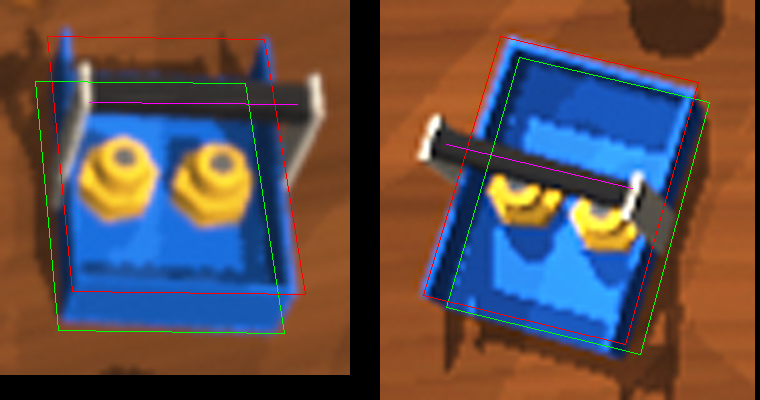

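```bash
cat >> h.py <<'E'
def tri(a,b):
    A=[]
    for n,uv in(('scene',a),('top',b)):
        K,R,t=cam(n); P=K@np.c_[R,t]
        A+=[uv[0]*P[2]-P[0],uv[1]*P[2]-P[1]]
    X=np.linalg.svd(np.array(A))[2][-1]; X=X[:3]/X[3]
    return X,proj('scene',X)-a,proj('top',X)-b
E
python3 - <<'E'
from h import *
np.set_printoptions(precision=4,suppress=True)
s=lambda u,v:np.array([315+u/5-.5,175+v/5-.5]); t=lambda u,v:np.array([130+(u-380)/5-.5,140+v/5-.5])
L=tri(s(92,93),t(632,187));R=tri(s(308,103),t(437,142))
print(L,R)
d=R[0]-L[0];print((L[0]+R[0])/2,np.linalg.norm(d),np.degrees(np.arctan2(-d[0],d[1])))
# top tray corners at z=.04 
for p in((505,37),(697,88),(625,345),(425,296)): print(onplane('top',t(*p),.04))
# scene: end wall top corners z=.04 , bottom z=0
for p,z in(((65,290),.04),((292,290),.04),((60,325),0),((285,333),0)): print('s',onplane('scene',s(*p),z))
# plugs, hopper rim
print('boss tops',tri(s(124,158),t(525,185)),)
for c in('scene','top'):
    for d in env.masks_of(c,'hopper')[:1]:
        v,u=np.nonzero(d['pixels']);w=np.array([onplane(c,(a,b),.13) for a,b in zip(u,v)])
        im=d['pixels'].astype(np.uint8)
print('cams',[-cam(c)[1].T@cam(c)[2] for c in('scene','top')])
# rim ellipse in top
a=np.array([onplane('top',p,.13) for p in((364,193),(450,193),(405,151),(405,236))]);print('rim top',a)
a=np.array([onplane('scene',p,.13) for p in((40,222),(137,215),(90,178),(85,263))]);print('rim scene',a)
E
```

```text
(array([0.5759, 0.2819, 0.097 ]), array([-0.3025,  0.0414]), array([-0.3281, -0.0842])) (array([0.6002, 0.3778, 0.0912]), array([-0.0205,  0.0037]), array([-0.0221, -0.0064]))
[0.588  0.3298 0.0941] 0.09908235767182959 -14.172637123527997
[0.6683 0.3603 0.04  ]
[0.6401 0.2601 0.04  ]
[0.5069 0.2938 0.04  ]
[0.5327 0.3958 0.04  ]
s [0.6417 0.2567 0.04  ]
s [0.6653 0.3571 0.04  ]
s [0.6404 0.2612 0.    ]
s [0.6686 0.3628 0.    ]
boss tops (array([0.5842, 0.3242, 0.0449]), array([ 7.8488, -1.5832]), array([8.4541, 1.6701]))Traceback (most recent call last):
  File "<stdin>", line 15, in <module>
  File "h.py", line 13, in onplane
    K,R,t=cam(name); d=R.T@np.linalg.inv(K)@np.array([uv[0],uv[1],1.]); o=-R.T@t
          ~~~^^^^^^
  File "h.py", line 6, in cam
    c=env.calibration(name)
ValueError: time passes only in moves, steps and waits
```

The choice, with scene pixels: the large blue tray with two brass plugs at (351,213) is the target. The look-alikes are small blue (275,265), orange with steel plugs (243,200), brown (316,146) and green (387,144). The crop shows two brass hex plugs under the black bar. The bar measures z≈0.094 with its centre at (0.588, 0.329), and the tray yaw is about −14°. These agree with the text. Next I move above the tray and measure the hopper.

```bash
sed -i 's/^def cam(name):/import functools\n@functools.cache\ndef cam(name):/' h.py
python3 - <<'E'
from h import *
np.set_printoptions(precision=3,suppress=True)
for c,P in(('top',((364,193),(450,193),(405,151),(405,236))),('scene',((40,222),(137,215),(90,178),(85,263)))):
    a=np.array([onplane(c,p,.13) for p in P]);print('rim',c,a,a.mean(0))
E
R='python3 -m jog'
python3 -m jog '{"linear":[[20,50,0],[20,50,0],[20,50,0],[20,50,0],[20,50,0]],"angular":[[0,0,3],[0,0,3],[0,0,3],[0,0,3],[0,0,3]]}' 1
python3 -m jog '{"linear":[[20,50,0],[20,50,0],[20,50,0],[20,50,0],[20,50,0]],"angular":[[0,0,3],[0,0,3],[0,0,3],[0,0,3],[0,0,3]]}'
python3 -m jog '{"linear":[[20,50,0],[20,50,0],[20,50,0],[20,50,0],[20,50,0]],"angular":[[0,0,3],[0,0,3],[0,0,3],[0,0,3],[0,0,3]]}'
python3 -m jog '{"linear":[[20,50,0],[20,50,0],[0,0,0]],"angular":[[0,0,3],[0,0,2],[0,0,0]]}'
python3 - <<'E'
from h import *
np.set_printoptions(precision=3,suppress=True)
o=env.get_obs();w=env.snapshot('wrist');s=env.snapshot('scene')
save('w1',w);save('s1',s);np.savez('w1.npz',p=o['position'],r=o['ee_rot'])
print(o['t'],o['position'],o['joint_positions'],Ro.from_rotvec(o['ee_rot']).as_matrix())
c=env.calibration('wrist');print(c)
T=np.array(c['T_tool_cam']);
for d in env.tip_of('wrist','tray')+env.tip_of('wrist','plug_a'):
    x=T@np.r_[d['position'],1]; print(d['p'],o['position']+Ro.from_rotvec(o['ee_rot']).apply(x[:3]))
E
```

```text
rim top [[ 0.527 -0.149  0.13 ]
 [ 0.526 -0.345  0.13 ]
 [ 0.626 -0.25   0.13 ]
 [ 0.429 -0.235  0.13 ]] [ 0.527 -0.244  0.13 ]
rim scene [[ 0.524 -0.343  0.13 ]
 [ 0.553 -0.146  0.13 ]
 [ 0.434 -0.239  0.13 ]
 [ 0.638 -0.255  0.13 ]] [ 0.537 -0.246  0.13 ]
t: 1.38
position: [0.3461, -0.2682, 0.2314]
ee_rot: [2.948, 1.084, 0.0]
contact_force: [0.9, -0.5, -0.1]
opening: 0.0853
grasp_force: 0.0
t: 2.0
position: [0.4462, -0.018, 0.2316]
ee_rot: [2.781, 1.46, 0.001]
contact_force: [0.4, -0.9, -1.0]
opening: 0.0857
grasp_force: 0.0
t: 2.62
position: [0.5462, 0.2321, 0.2313]
ee_rot: [2.567, 1.811, 0.0]
contact_force: [0.9, -0.9, 0.7]
opening: 0.0853
grasp_force: 0.0
t: 3.0
position: [0.586, 0.3331, 0.2296]
ee_rot: [-2.483, -1.923, 0.003]
contact_force: [-0.1, -0.9, -0.8]
opening: 0.0855
grasp_force: 0.0
3.0 [0.586 0.333 0.23 ] [0.402 0.361 1.179 0.    1.603 0.656] [[ 0.25   0.968 -0.002]
 [ 0.968 -0.25  -0.   ]
 [-0.001 -0.002 -1.   ]]
{'K': array([[297.319,   0.   , 253.001],
       [  0.   , 297.319, 183.532],
       [  0.   ,   0.   ,   1.   ]]), 'T_tool_cam': array([[-0.001, -0.949, -0.316,  0.081],
       [ 1.   , -0.001,  0.   ,  0.001],
       [-0.   , -0.316,  0.949, -0.142],
       [ 0.   ,  0.   ,  0.   ,  1.   ]])}
0.93 [0.683 0.126 0.   ]
0.88 [ 0.382  0.321 -0.002]
0.68 [ 0.589  0.329 -0.003]
0.65 [0.59  0.353 0.007]
0.58 [0.423 0.498 0.004]
0.74 [0.593 0.355 0.006]
0.65 [0.582 0.31  0.005]
```

View pics/w1.png

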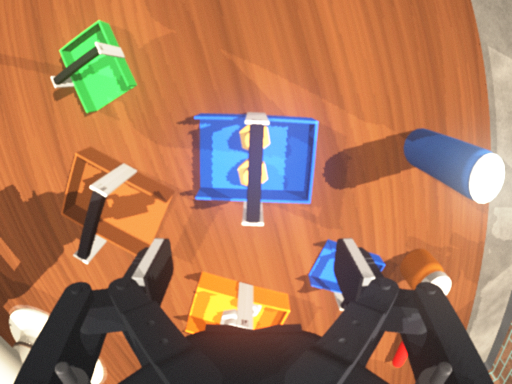

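Run:
```python
from h import *
np.set_printoptions(precision=4,suppress=True)
d=np.load('w1.npz');c=env.calibration('wrist');K,T=c['K'],np.array(c['T_tool_cam']);Rt=Ro.from_rotvec(d['r']).as_matrix()
def ray(uv):
    v=np.array([uv[0]-K[0,2],uv[1]-K[1,2]])/K[0,0];r=np.linalg.norm(v)
    q=np.r_[v/r*np.sin(r),np.cos(r)]; return d['p']+Rt@T[:3,3],Rt@T[:3,:3]@q
def pl(uv,z): o,q=ray(uv); return o+q*(z-o[2])/q[2]
a,b=pl((257,126),.098),pl((254,217),.098);print(a,b,(a+b)/2,np.linalg.norm(a-b),np.degrees(np.arctan2(a[0]-b[0],b[1]-a[1])))
for p in((195,115),(319,120),(313,203),(196,200)): print(pl(p,.04))
# height of bar ends: wrist ray vs scene ray
s=lambda u,v:np.array([315+u/5-.5,175+v/5-.5])
for w,uv in(((257,126),s(308,97)),((254,217),s(92,87))):
    o1,q1=ray(w);Kc,Rc,tc=cam('scene');o2=-Rc.T@tc;q2=Rc.T@np.linalg.inv(Kc)@np.r_[uv,1]
    L=np.linalg.lstsq(np.c_[q1,-q2],o2-o1,rcond=None)[0];print('tri',o1+q1*L[0],o2+q2*L[1])
```

```text
[0.602  0.3764 0.098 ] [0.5764 0.2883 0.098 ] [0.5892 0.3323 0.098 ] 0.09178825590087315 163.79150499436173
[0.5367 0.3994 0.04  ]
[0.6708 0.3591 0.04  ]
[0.6441 0.2618 0.04  ]
[0.5071 0.3013 0.04  ]
tri [0.602  0.3764 0.0982] [0.601  0.3756 0.0984]
tri [0.576  0.2864 0.0939] [0.572  0.2842 0.0954]
```

```bash
python3 -m jog '{"linear":[[3,-2,-40],[0,0,-40],[0,0,-40],[0,0,-30],[0,0,-8]],"angular":[[0,0,-1],[0,0,0],[0,0,0],[0,0,0],[0,0,0]]}' 1
python3 - <<'E'
from h import *
env.get_obs(); save('w2',env.snapshot('wrist'))
E
```

```text
t: 3.82
position: [0.5882, 0.327, 0.0721]
ee_rot: [-2.505, -1.896, 0.003]
contact_force: [0.5, 0.5, 0.4]
opening: 0.0856
grasp_force: 0.0
```

View pics/w2.png

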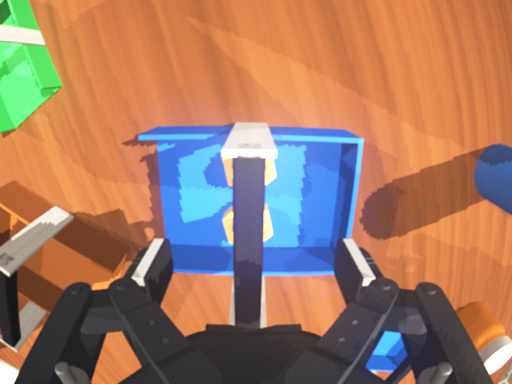

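The wrist picture shows the bar at column 248, midway between the fingers (columns 153 and 360). I close the gripper now.

```bash
python3 -m jog '{"linear":[[0,3,0],[0,0,0],[0,0,0],[0,0,0],[0,0,0]],"angular":[[0,0,0],[0,0,0],[0,0,0],[0,0,0],[0,0,0]]}' -1
python3 -m jog '{"linear":[[0,0,0],[0,0,0],[0,0,0],[0,0,0],[0,0,0]],"angular":[[0,0,0],[0,0,0],[0,0,0],[0,0,0],[0,0,0]]}'
```

```text
t: 4.5
position: [0.589, 0.3313, 0.0739]
ee_rot: [2.504, 1.897, 0.001]
contact_force: [-2.2, -0.0, 5.8]
opening: 0.0124
grasp_force: 60.1
t: 5.12
position: [0.5889, 0.3314, 0.0738]
ee_rot: [-2.504, -1.898, -0.001]
contact_force: [-1.4, -0.4, 5.5]
opening: 0.0128
grasp_force: 60.1
```

```bash
python3 -m jog '{"linear":[[0,0,8],[0,0,20],[0,0,35],[0,0,40],[0,0,40]],"angular":[[0,0,0],[0,0,0],[0,0,0],[0,0,0],[0,0,0]]}'
python3 -m jog '{"linear":[[0,-5,28],[0,-12,12],[-2,-20,3],[-2,-30,0],[-2,-38,0]],"angular":[[0,0,0],[0,0,-0.5],[0,0,-0.5],[0,0,-0.5],[0,0,-0.5]]}'
python3 - <<'E'
from h import *
env.get_obs(); save('w3',np.hstack([cv2.resize(env.snapshot(c),(400,300)) for c in('wrist','scene')]))
E
```

```text
t: 5.75
position: [0.5886, 0.3311, 0.2188]
ee_rot: [2.504, 1.897, 0.001]
contact_force: [0.2, 0.9, -5.5]
opening: 0.0129
grasp_force: 58.8
t: 6.38
position: [0.582, 0.2244, 0.2578]
ee_rot: [-2.536, -1.852, 0.003]
contact_force: [0.6, 0.0, -6.1]
opening: 0.0128
grasp_force: 58.8
```

View pics/w3.png

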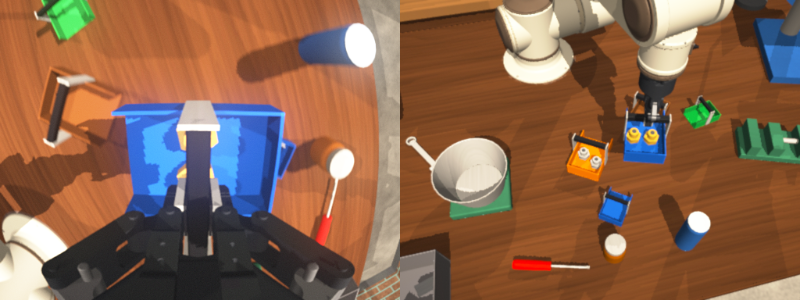

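The tray is held level at tray-handle height, with both plugs inside (scene half of the picture, about (642,135)). The measured weight of 5.5–6 N matches the tray plus two plugs. I carry it to the hopper.

```bash
python3 -m jog '{"linear":[[-2,-20,0],[-2,-35,0],[-2,-40,0],[-2,-40,0],[-2,-40,0]],"angular":[[0,0,-0.6],[0,0,-0.6],[0,0,-0.6],[0,0,-0.6],[0,0,-0.6]]}'
python3 -m jog '{"linear":[[-2,-40,0],[-2,-40,0],[-2,-40,0],[-2,-40,0],[-2,-40,0]],"angular":[[0,0,-0.6],[0,0,-0.6],[0,0,-0.6],[0,0,-0.6],[0,0,-0.6]]}'
python3 -m jog '{"linear":[[-2,-40,0],[-2,-32,0],[0,-22,0],[0,-12,0],[0,0,0]],"angular":[[0,0,-0.6],[0,0,-0.6],[0,0,-0.6],[0,0,0],[0,0,0]]}'
python3 - <<'E'
from h import *
np.set_printoptions(precision=3,suppress=True)
o=env.get_obs();print(o['position'],o['joint_positions'],Ro.from_rotvec(o['ee_rot']).as_matrix())
save('w4',np.hstack([cv2.resize(env.snapshot(c),(400,300)) for c in('top','scene')]))
E
```

```text
t: 7.1
position: [0.5719, 0.0493, 0.2585]
ee_rot: [-2.584, -1.785, 0.002]
contact_force: [1.0, 0.2, -4.9]
opening: 0.0127
grasp_force: 58.9
t: 7.72
position: [0.5617, -0.1505, 0.2586]
ee_rot: [-2.63, -1.717, 0.001]
contact_force: [1.1, -0.8, -5.5]
opening: 0.0128
grasp_force: 58.9
t: 8.35
position: [0.5587, -0.2549, 0.259]
ee_rot: [-2.656, -1.676, 0.0]
contact_force: [-0.1, 0.5, -5.7]
opening: 0.0128
grasp_force: 58.9
[ 0.559 -0.255  0.259] [-0.553  0.226  1.293  0.     1.623 -0.108] [[ 0.431  0.903 -0.   ]
 [ 0.903 -0.431  0.   ]
 [ 0.    -0.001 -1.   ]]
```

View pics/w4.png

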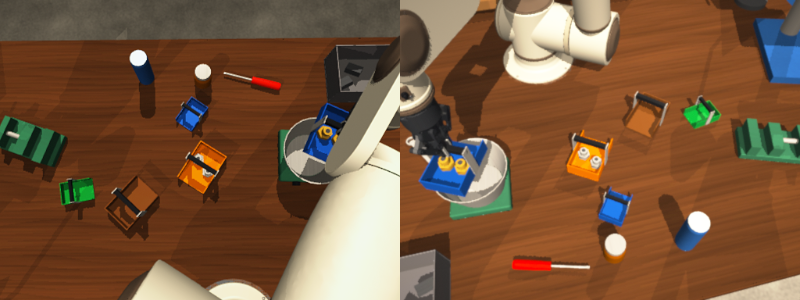

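```bash
python3 -m jog '{"linear":[[0,0,-4],[0,0,-6],[0,0,-5],[-3,1,0],[-5,2,0]],"angular":[[-2,-4.2,0],[-3.4,-7.2,0],[-3.4,-7.2,0],[-2.6,-5.4,0],[-2.6,-5.4,0]]}'
python3 -m jog '{"linear":[[-6,3,0],[-6,3,0],[-6,3,0],[0,0,0],[0,0,0]],"angular":[[-2.6,-5.4,0],[-3,-6.3,0],[-3,-6.3,0],[-3,-6.3,0],[-1.3,-2.7,0]]}'
python3 -m jog '{"linear":[[0,0,0],[0,0,0],[0,0,0],[0,0,0],[0,0,0]],"angular":[[0,0,0],[0,0,0],[0,0,0],[0,0,0],[0,0,0]]}'
python3 - <<'E'
from h import *
np.set_printoptions(precision=3,suppress=True)
o=env.get_obs();print(o['position'],o['joint_positions'],Ro.from_rotvec(o['ee_rot']).as_matrix())
save('w5',np.hstack([cv2.resize(env.snapshot(c),(400,300)) for c in('wrist','scene')]))
E
```

```text
t: 9.07
position: [0.5506, -0.2504, 0.2444]
ee_rot: [2.222, 1.404, 0.413]
contact_force: [1.6, 0.2, -5.6]
opening: 0.0131
grasp_force: 59.0
t: 9.7
position: [0.5321, -0.2415, 0.2438]
ee_rot: [1.795, 1.134, 0.689]
contact_force: [0.8, 1.0, -2.2]
opening: 0.013
grasp_force: 59.5
t: 10.32
position: [0.5329, -0.2428, 0.2443]
ee_rot: [1.797, 1.135, 0.688]
contact_force: [-0.3, 1.1, -3.0]
opening: 0.0129
grasp_force: 59.5
[ 0.533 -0.243  0.244] [-0.67  -0.356  2.227  0.816  0.276 -0.903] [[ 0.43   0.417  0.801]
 [ 0.903 -0.198 -0.382]
 [-0.     0.887 -0.462]]
```

View pics/w5.png

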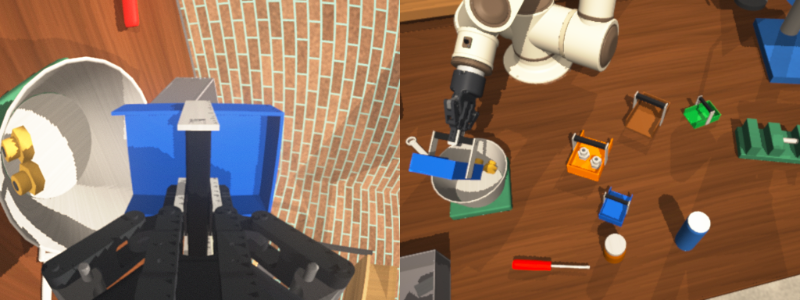

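The wrist half shows both brass plugs inside the hopper, at (18,145) and (28,178). The tray is empty, and the force has dropped to 3 N. I tilt the tray back and carry it home.

```bash
python3 -m jog '{"linear":[[0,0,8],[0,0,8],[0,0,4],[0,0,0],[0,0,0]],"angular":[[2.1,4.5,0],[3,6.3,0],[3.4,7.2,0],[3.4,7.2,0],[3.4,7.2,0]]}'
python3 -m jog '{"linear":[[0,0,0],[0,0,0],[0,0,0],[0,0,0],[0,0,0]],"angular":[[3.4,7.2,0],[3.4,7.2,0],[3.4,7.2,0],[1.2,2.6,0],[0,0,0]]}'
python3 -m jog '{"linear":[[0,20,0],[3,35,0],[4,40,0],[4,40,0],[4,40,0]],"angular":[[0,0,0],[0,0,0.6],[0,0,0.6],[0,0,0.6],[0,0,0.6]]}'
python3 -m jog '{"linear":[[4,40,0],[4,40,0],[4,40,0],[4,40,0],[4,40,0]],"angular":[[0,0,0.6],[0,0,0.6],[0,0,0.6],[0,0,0.6],[0,0,0.6]]}'
python3 -m jog '{"linear":[[4,40,0],[4,40,0],[4,40,0],[4,35,0],[3,25,0]],"angular":[[0,0,0.6],[0,0,0.6],[0,0,0.6],[0,0,0.6],[0,0,0.6]]}'
python3 - <<'E'
from h import *
np.set_printoptions(precision=3,suppress=True)
o=env.get_obs();print(o['position'],Ro.from_rotvec(o['ee_rot']).as_matrix(),o['contact_force'])
E
```

```text
t: 11.05
position: [0.534, -0.2415, 0.2637]
ee_rot: [2.294, 1.453, 0.358]
contact_force: [-0.1, 0.7, -3.0]
opening: 0.0126
grasp_force: 59.4
t: 11.68
position: [0.5347, -0.2417, 0.2622]
ee_rot: [2.644, 1.675, 0.016]
contact_force: [-1.0, 0.5, -3.2]
opening: 0.0132
grasp_force: 59.3
t: 12.3
position: [0.5485, -0.0641, 0.2636]
ee_rot: [2.606, 1.73, 0.02]
contact_force: [0.8, 0.2, -2.5]
opening: 0.0127
grasp_force: 59.4
t: 12.92
position: [0.5682, 0.1358, 0.2637]
ee_rot: [2.561, 1.798, 0.021]
contact_force: [-0.4, -0.0, -3.0]
opening: 0.0129
grasp_force: 59.3
t: 13.55
position: [0.587, 0.3158, 0.2636]
ee_rot: [2.513, 1.866, 0.021]
contact_force: [0.6, 1.1, -2.2]
opening: 0.0128
grasp_force: 59.3
[0.587 0.316 0.264] [[ 0.289  0.957  0.018]
 [ 0.957 -0.289 -0.001]
 [ 0.004  0.017 -1.   ]] [ 0.631  1.098 -2.151]
```

```bash
python3 -m jog '{"linear":[[2,14,-20],[0,0,-40],[0,0,-45],[0,0,-40],[0,0,-25]],"angular":[[0.3,1,0],[0,0,0],[0,0,0],[0,0,0],[0,0,0]]}'
python3 -m jog '{"linear":[[0,0,-8],[0,0,-5],[0,0,-3],[0,0,0]],"angular":[[0,0,0],[0,0,0],[0,0,0],[0,0,0]]}'
```

```text
t: 14.18
position: [0.5886, 0.3269, 0.0896]
ee_rot: [-2.521, -1.867, 0.003]
contact_force: [0.4, 0.4, -2.6]
opening: 0.0131
grasp_force: 59.3
t: 14.68
position: [0.5903, 0.3278, 0.0775]
ee_rot: [-2.521, -1.869, -0.002]
contact_force: [0.7, 0.2, -2.5]
opening: 0.0129
grasp_force: 59.3
```

```bash
python3 -m jog '{"linear":[[0,0,-1],[0,0,-1],[0,0,-1],[0,0,0]],"angular":[[0,0,0],[0,0,0],[0,0,0],[0,0,0]]}'
python3 -m jog '{"linear":[[0,0,-1],[0,0,0]],"angular":[[0,0,0],[0,0,0]]}'
```

```text
t: 15.18
position: [0.5902, 0.3277, 0.074]
ee_rot: [-2.521, -1.869, -0.001]
contact_force: [-1.3, 0.3, -1.7]
opening: 0.0127
grasp_force: 59.4
t: 15.42
position: [0.5902, 0.3278, 0.0739]
ee_rot: [-2.521, -1.87, -0.002]
contact_force: [-4.7, -1.8, 7.4]
opening: 0.0131
grasp_force: 60.6
```

```bash
python3 -m jog '{"linear":[[0,0,0],[0,0,0],[0,0,0],[0,0,0],[0,0,0]],"angular":[[0,0,0],[0,0,0],[0,0,0],[0,0,0],[0,0,0]]}' 1
python3 -m jog '{"linear":[[0,0,10],[0,0,30],[0,0,40],[0,0,40],[0,0,40]],"angular":[[0,0,0],[0,0,0],[0,0,0],[0,0,0],[0,0,0]]}'
python3 -m jog '{"linear":[[-30,0,0],[-40,0,0],[-40,0,0],[-30,0,0],[0,0,0]],"angular":[[0,0,0],[0,0,0],[0,0,0],[0,0,0],[0,0,0]]}'
python3 - <<'E'
from h import *
env.get_obs()
save('w6',np.hstack([cv2.resize(env.snapshot(c),(400,300)) for c in('top','scene')]))
E
```

```text
t: 16.05
position: [0.5901, 0.3277, 0.073]
ee_rot: [-2.521, -1.869, -0.001]
contact_force: [0.2, 0.2, 0.0]
opening: 0.0856
grasp_force: 0.0
t: 16.68
position: [0.59, 0.3276, 0.2352]
ee_rot: [-2.521, -1.869, -0.002]
contact_force: [0.6, 0.2, 0.1]
opening: 0.0851
grasp_force: 0.0
t: 17.3
position: [0.4487, 0.3279, 0.2345]
ee_rot: [-2.52, -1.871, -0.004]
contact_force: [0.5, -0.4, -0.3]
opening: 0.0854
grasp_force: 0.0
```

View pics/w6.png

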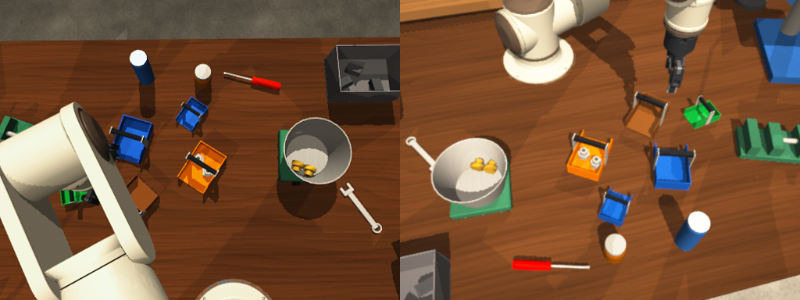

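The final picture shows both brass plugs in the hopper (top view about (300,168)). The blue tray stands upright and empty at (673,168) in the scene view, and the gripper touches nothing.

```bash
python3 -c "
from workcell import env
print(env.hand_in())"
```

```text
the job is handed in; nothing more can be done
None
```

The job is handed in: both brass plugs were tipped into the hopper, and the empty blue tray stands upright on the bench where it started, released, after about 17 s on the robot's clock.

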